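# Dial open the stone safe: three number wheels, bolt, drawer

## Robot

A 7-joint arm with a two-finger parallel gripper is mounted at the origin on a cart in front of the work surface, level with it; the furniture and walls round the work are solid. World frame = base frame: x ahead of the robot, y to its left, z up, the work surface at z = 0. Lengths are in mm, angles in rad, forces in N, time in s.
With the tool pointing down it reaches from about 400 to 750 mm from the base axis. Payload 19.5 kg.
Tool frame: the origin (TCP) lies between the finger pads; the fingertips stand 17 mm ahead of it and the grasp point (between the pads) lies 2 mm behind it; z points along the fingers, x is the direction in which the jaws open and shut, and the axes are right-handed (so a half turn about z gives the same grasp; the last joint's range is limited). The gripper opens to 85 mm and grips with 20 to 120 N. Pads are 22 mm wide; open, the fingers measure 114 mm over their backs; the gripper's body (76 mm by 85 mm) begins 54 mm behind the grasp point. The pads swing forward as they close: fully open they stand 13 mm farther back than shut.
Start: joints at [-1.153, 0.707, -0.028, 1.485, 0.022, 0.951, -0.075], TCP at [255.152, 515.262, 248.268] pointing down, gripper open.
Joint ranges: [-2.71, 2.71], [-0.32, 2.16], [-1.57, 1.52], [0, 2.45], [-1.46, 4.6], [0, 2.02], [-2.83, 2.83]. Speed limits (rad/s): [1.89, 1.89, 2.57, 2.57, 3.01, 3.01, 3.01].

## Interface

Orientations are given as a unit quaternion [w, x, y, z].
In Python, from cell import status, eyes, sign_off, boxes_of, outline_of gives the robot as it stands.
- The arm moves only by the shell command python3 -m handwheel 'ROWS' [OPENING] [FORCE]. ROWS is JSON, a list of rows, each an object with "translation": the shift along the tool's x, y, z in cm, a list of three; "delta_rot": the turn, a rotation vector about the tool's x, y, z in rad, a list of three. In form: [{"translation": [dx, dy, dz], "delta_rot": [ax, ay, az]}, ...]. A call has 1 to 8 rows; each row shifts and turns the commanded pose from where the row before left it, along the tool's axes as they then stand; what a row does not reach is not made up. A row lasts 1/8 s, in which the tool goes at most 62.5 mm and 10.7 degrees, less where a joint would pass 70% of its speed; a pose out of reach is approached as far as the arm can. A call with a gripper value outside its range is refused whole. OPENING is the opening, from 0 (shut) to 1 (fully open), set as the call begins (- or left out, the last holds). The fingers move at their own pace and stop on an object; FORCE is the grip in N (left out, the last holds). Time passes only in rows, so rows that do not move let the fingers close. It gives the time, the measured TCP pose, the force and the opening at its end, in the units of the state.
- status.get_state(): the state, without advancing time (a new reading comes with each control period).
- eyes.read_camera(name): name is "side" or "top"; returns a dict with "frame" (480x640x3 uint8, red, green, blue), "fx", "fy", "cx", "cy" (pixels), "dist" ([k1, k2, p1, p2, k3] as OpenCV has them; the pictures are not rectified), "R" (3x3) and "t" (3): a world point X has camera coordinates R X + t. Camera axes: x right, y down, z forward; pixel columns grow to the right and rows downward; lengths in mm; the calibration is good to about 2 mm. A picture is of the moment at which its call begins. There is no depth.
- sign_off(): hands the job in, once; it reports no verdict.
Trained networks look in a picture, given as the dict that the camera call returned (one of the last four; its "shot" number tells which), for a name from the list of things; names that differ only in an ending like _2 or _b are one class to them, and where a whole thing is asked for, a point or a joint stands for the part that bears it (a point fixed in the world has none). Each returns a list of dicts, best first, with "conf" (0 to 1); they miss things now and then, are a little off and sometimes report something else, mostly with a low value. They report only what shows in the picture. A call takes as long as a camera call.
- boxes_of(picture, query): "xyz" ([x, y, z] in mm, in the coordinates of the camera as it stood for that picture, good to about 4 mm: the middle of the surface that is visible of it).
- outline_of(picture, query): "pixels" (480x640 bool, what is visible of it).
The state is a dict: "time": time; "joints": joint angles; "joint_vel": joint speeds; "joint_torque": joint torques, N m; "ee_pos": TCP position; "tool_rot": TCP orientation; "ft_force": force on the tool from outside, world axes, zero at the start; "ft_torque": the same for the moment, N m; "opening": finger opening in mm.
Only numpy, scipy, OpenCV 4.12 (cv2) and the standard library are available. Lean on these libraries where they do the work, as an engineer would, in place of code of your own. Each camera call takes 0.05 s, during which the arm holds its last target. There are 200 camera calls.

## Task

The little steel safe for cut stones is locked: with a light finger roll its three number wheels until 4 - 7 - 2 stands uppermost, left to right, then draw the bolt fully back by its knob and pull the drawer all the way open. Do not press hard on the wheels, do not force the bolt or the drawer while the lock still holds it, and leave the things lying about where they are.

Things in the scene. Friction and masses are not known exactly. Their poses are not given: they have to be found in the camera images.
- safe: Grey steel stone safe, 150 deep (x) x 192 wide (y) x 56 high mm, standing fixed on the table; origin under its centre on the table, x axis from its front (the drawer side, towards the robot) to its back, y to its left, z up. On top along its front edge lies an aluminium lock housing whose top is 80 mm above the table; housing x -72 to -18 mm, y -94 to +66 mm.
- wheel_left (a joint): Turn in rad of the left number wheel: the digit facing straight up counts, reading = digit x 0.6283 (whole turns of 6.2832 make no difference). Grows as the wheel's top is rolled towards the safe's front. A sprung detent centres each digit; rolling over it takes about 2 N along the rim, so a finger slips if it presses too lightly (try some 10 N). The axle bears 25 N at most.
- wheel_left_top (a point): Uppermost point of the left wheel (seen from the front), 95 mm above the table, 15 mm above the housing, over the axle; does not turn; axes as the safe's. Black wheel, 22 mm radius, 16 mm wide, knurled rubber rims, white digits 0 to 9 every 36 degrees (13.8 mm of rim), turning endlessly on an axle along the safe's y at x -45, y 48, z 73 mm.
- wheel_mid (a joint): Turn in rad of the middle number wheel: the digit facing straight up counts, reading = digit x 0.6283 (whole turns of 6.2832 make no difference). Grows as the wheel's top is rolled towards the safe's front. A sprung detent centres each digit; rolling over it takes about 2 N along the rim, so a finger slips if it presses too lightly (try some 10 N). The axle bears 25 N at most.
- wheel_mid_top (a point): Uppermost point of the middle wheel (seen from the front), 95 mm above the table, 15 mm above the housing, over the axle; does not turn; axes as the safe's. Black wheel, 22 mm radius, 16 mm wide, knurled rubber rims, white digits 0 to 9 every 36 degrees (13.8 mm of rim), turning endlessly on an axle along the safe's y at x -45, y 8, z 73 mm.
- wheel_right (a joint): Turn in rad of the right number wheel: the digit facing straight up counts, reading = digit x 0.6283 (whole turns of 6.2832 make no difference). Grows as the wheel's top is rolled towards the safe's front. A sprung detent centres each digit; rolling over it takes about 2 N along the rim, so a finger slips if it presses too lightly (try some 10 N). The axle bears 25 N at most.
- wheel_right_top (a point): Uppermost point of the right wheel (seen from the front), 95 mm above the table, 15 mm above the housing, over the axle; does not turn; axes as the safe's. Black wheel, 22 mm radius, 16 mm wide, knurled rubber rims, white digits 0 to 9 every 36 degrees (13.8 mm of rim), turning endlessly on an axle along the safe's y at x -45, y -32, z 73 mm.
- bolt (a joint): Sliding bolt of the lock, m: 0 locked, 0.022 fully drawn back to its stop. It slides along the safe's -y (to the right) through all three wheels; a wheel within about 8 degrees of its right digit lets it pass, any other stops it within 2 mm (do not push on it with more than 20 N then). Friction about 1.5 N; it stays where it is left.
- bolt_knob (a point): Centre of the bolt's dark steel knob, a 15 mm round knob 14 mm high on a stem at the right end of the lock housing, its centre 95 mm above the table and 15 mm above the housing; moves with the bolt; axes as the safe's.
- drawer (a joint): Drawer in the safe's front, m: 0 shut, 0.070 open to its stop; it slides along the safe's -x (towards the robot). While the bolt is home in the steel eye at the left end of the housing the drawer has only 1 mm of play (do not pull with more than 25 N then). Friction about 1.5 N; it stays where it is left.
- drawer_handle (a point): Middle of the drawer's steel bar pull: a 9 mm round bar along the safe's y, 70 mm long between its bends, 36 mm above the table and 45 mm in front of the drawer front, free all round; moves with the drawer; axes as the safe's.
- gear: Spare brass-coloured index gear, 50 mm across, 16 mm high, lying flat on the table to the right of the safe; origin at its underside. A bystander.
- loupe: Folding loupe with its lens swung out, 42x62x17 mm, lying on the table to the right of the gear; origin at its underside. A bystander.
- pencil: Green pencil, 173 mm long, 7 mm thick, lying on the table beyond the loupe; origin at its underside, length along its y. A bystander.

How it is judged:
By the outcome, as a careful person would: the job done as asked, in the order asked, and still so for the second after the job is handed in, with the robot touching nothing.
It also fails if it takes over 58 s, if anything falls off the work surface, if the arm or the gripper's body presses on something with over 40 N, if the wrist force passes 120 N, or if a joint passes its speed limit or range.

## Working session

There is one attempt and no reset: what is moved stays moved. The work goes in short steps, Python scripts to look and compute and a shell command to move; the robot and the scene stay as the last step left them, time stands still between calls to the robot, and variables do not carry over. Pictures are saved under pics/ and viewed, about 8 in all and at most 12, crops included, and the job is handed in when it is done.

```bash
mkdir -p pics; ls
cat > h.py <<'E'
import numpy as np, cv2
from cell import status, eyes, sign_off, boxes_of, outline_of
from scipy.spatial.transform import Rotation as R_
def w(p,c): return np.array(p['R']).T@(np.array(c)-np.array(p['t']))
def proj(p,X):
    K=np.array([[p['fx'],0,p['cx']],[0,p['fy'],p['cy']],[0,0,1.]])
    rv=cv2.Rodrigues(np.array(p['R'],float))[0]
    return cv2.projectPoints(np.array(X,float).reshape(-1,3),rv,np.array(p['t'],float),K,np.array(p['dist'],float))[0].reshape(-1,2)
def ray(p,uv,z):
    K=np.array([[p['fx'],0,p['cx']],[0,p['fy'],p['cy']],[0,0,1.]])
    n=cv2.undistortPoints(np.array([[uv]],float),K,np.array(p['dist'],float))[0,0]
    R=np.array(p['R']);o=-R.T@np.array(p['t']);d=R.T@np.array([n[0],n[1],1.]);return o+d*(z-o[2])/d[2]
def save(p,n,crop=None,s=1):
    f=p['frame'][:,:,::-1]
    if crop: f=f[crop[1]:crop[3],crop[0]:crop[2]]
    if s!=1: f=cv2.resize(f,None,fx=s,fy=s,interpolation=cv2.INTER_CUBIC)
    cv2.imwrite('pics/'+n,f)
E
python3 - <<'E'
from h import *
s=status.get_state();print({k:np.round(v,3) for k,v in s.items()})
print(R_.from_quat(np.roll(s['tool_rot'],-1)).as_matrix().round(3))
for c in('top','side'):
    p=eyes.read_camera(c);save(p,c+'1.png')
    print(c,p['fx'],p['dist'],(-np.array(p['R']).T@np.array(p['t'])).round(0))
    for q in['safe','wheel_left','wheel_mid','wheel_right','bolt_knob','drawer_handle','gear','loupe','pencil','wheel_left_top']:
        try:
            for r in boxes_of(p,q)[:3]: print(q,round(r['conf'],2),w(p,r['xyz']).round(1), proj(p,w(p,r['xyz'])).round(0))
        except Exception as e: print(q,e)
E
```

```text
pics
{'time': np.float64(0.0), 'joints': array([-1.153,  0.707, -0.028,  1.485,  0.022,  0.951, -0.076]), 'joint_vel': array([-0.001, -0.001, -0.   ,  0.   , -0.   , -0.   ,  0.   ]), 'joint_torque': array([-1.0000e-03, -8.8321e+01,  1.2340e+00, -2.3618e+01,  1.7000e-02,
        6.0000e-03, -0.0000e+00]), 'ee_pos': array([255.072, 515.071, 247.854]), 'tool_rot': array([ 0.   ,  0.85 ,  0.527, -0.   ]), 'ft_force': array([-0.304,  0.451, -0.185]), 'ft_torque': array([-0.06 ,  0.   , -0.017]), 'opening': np.float64(85.158)}
[[ 0.444  0.896 -0.   ]
 [ 0.896 -0.444 -0.001]
 [-0.001  0.    -1.   ]]
top 611.8240364835027 [-0.07486205  0.          0.          0.          0.        ] [ 381.  -31. 1205.]
safe 0.59 [616.1 236.4  54.1] [[193. 215.]]
wheel_left 0.6 [568.2 271.2  88.1] [[169. 236.]]
wheel_mid 0.57 [580.  233.3  91.1] [[189. 230.]]
wheel_right 0.53 [603.5 195.9  88. ] [[210. 218.]]
bolt_knob 0.37 [617.8 238.4  58.1] [[191. 214.]]
drawer_handle 0.61 [545.2 217.1  44.6] [[202. 252.]]
gear 0.72 [498.7 -60.3   8.5] [[345. 281.]]
gear 0.19 [612.2 238.7  60.5] [[191. 216.]]
loupe 0.91 [ 518.3 -143.4   21.3] [[388. 271.]]
pencil 0.68 [ 537.  -281.1    7.3] [[457. 264.]]
pencil 0.29 [616.5 238.2  54.6] [[192. 215.]]
wheel_left_top 0.92 [615.3 240.1  57.6] [[191. 215.]]
side 597.0753399456444 [0.05824028 0.         0.         0.         0.        ] [ 492. -899.  789.]
safe 0.62 [626.3 193.8  56.3] [[352. 196.]]
wheel_left 0.57 [622.1 188.7  52.6] [[350. 198.]]
wheel_left 0.54 [564.5 269.9  90.7] [[322. 165.]]
wheel_mid 0.52 [584.  233.2  84.6] [[332. 175.]]
wheel_right 0.59 [600.3 194.2  90.1] [[340. 183.]]
drawer_handle 0.78 [555.  205.1  37.2] [[319. 200.]]
gear 0.92 [503.6 -70.5  10.6] [[299. 294.]]
pencil 0.62 [ 539.3 -288.5    8.8] [[324. 389.]]
wheel_left_top 0.7 [621.8 186.3  54.6] [[350. 198.]]
```

Run:
```python
import cv2,numpy as np
a=cv2.imread('pics/top1.png')[150:300,110:290]; b=cv2.imread('pics/side1.png')[120:260,260:420]
a=cv2.resize(a,(400*1,333),interpolation=3); 
a=cv2.resize(cv2.imread('pics/top1.png')[170:290,120:260],(660,566),interpolation=2)
cv2.imwrite('pics/a.png',a)
cv2.imwrite('pics/b.png',cv2.resize(b,(686,600),interpolation=2))
```

```text
(no output)
```

View pics/a.png

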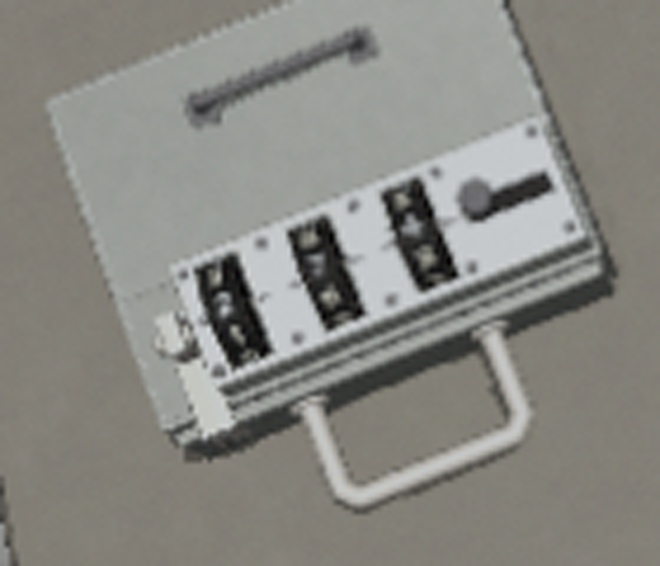

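View pics/b.png

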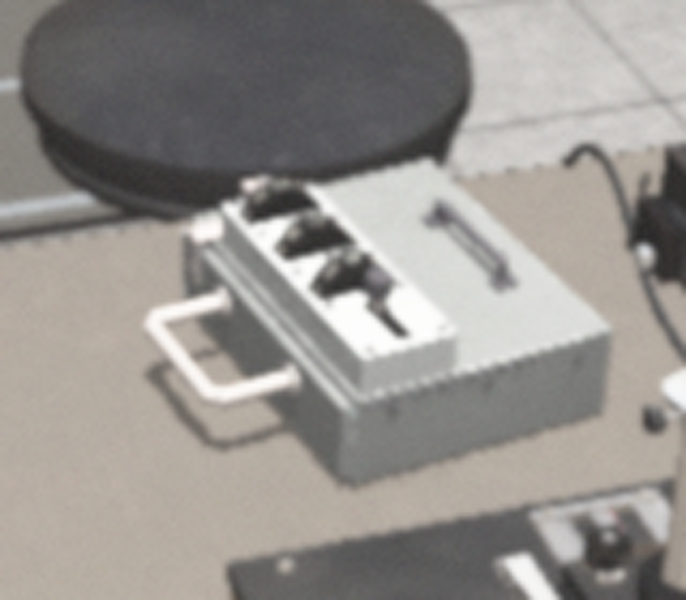

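```bash
cat >> h.py <<'E'
def S(pose,P):
    x,y,a=pose;P=np.asarray(P,float).reshape(-1,3);c,s=np.cos(a),np.sin(a)
    return np.c_[x+c*P[:,0]-s*P[:,1],y+s*P[:,0]+c*P[:,1],P[:,2]]
E
python3 - <<'E'
from h import *
from scipy.optimize import least_squares
T=eyes.read_camera('top');D=eyes.read_camera('side')
P=[[-72,66,80],[-72,-94,80],[-18,-94,80],[-18,66,80],[75,96,56],[-75,96,56]]
A=np.array([[220,383],[590,238],[543,118],[173,267],[48,103],[172,440]])/4.714+[120,170]
Q=[[-72,-94,80],[-18,-94,80],[75,-96,56],[-75,-96,0],[75,-96,0]]
B=np.array([[362,362],[455,325],[610,330],[345,485],[603,412]])/4.2875+[260,120]
def f(v,w=1): return np.r_[(proj(T,S(v,P))-A).ravel(),(proj(D,S(v,Q))-B).ravel()]
r=least_squares(f,[600,230,.4]);print(r.x,r.fun.round(1))
r1=least_squares(lambda v:f(v)[:12],[600,230,.4]);print('top only',r1.x)
pose=r.x;np.save('pose.npy',pose)
W=[[-45,48,95],[-45,8,95],[-45,-32,95]];print(S(pose,W).round(1))
for q in['wheel_left','wheel_mid','wheel_right']:
  for p in(T,D):
    m=outline_of(p,q)[0]['pixels'];v,u=np.nonzero(m);print(q,m.sum(),u.mean().round(1),v.mean().round(1),proj(p,S(pose,W)).round(1).tolist())
# rectified wheel views, averaged
fs={'top':[T],'side':[D]}
for c in fs:
    for i in range(7): fs[c].append(eyes.read_camera(c))
rows=[]
for c in fs:
    g=np.mean([p['frame'].astype(float) for p in fs[c]],0).astype(np.uint8)[:,:,::-1];p=fs[c][0];cv2.imwrite(f'pics/avg_{c}.png',g)
    for y in(48,8,-32):
        yy=np.linspace(y+11,y-11,88);th=np.radians(np.linspace(-75,75,232)) # th>0 toward front
        X=np.array([[-45-22*np.sin(t),b,73+22*np.cos(t)] for t in th for b in yy])
        uv=proj(p,S(pose,X)).reshape(232,88,2).astype(np.float32)
        im=cv2.remap(g,uv[...,0],uv[...,1],cv2.INTER_CUBIC)
        im=cv2.resize(im,(176,464),interpolation=1)
        for d in(-72,-36,0,36,72): 
            k=int((d+75)/150*463);im[k,:6]=(0,0,255)
        rows.append(im);rows.append(np.full((464,12,3),128,np.uint8))
h=np.hstack(rows);cv2.imwrite('pics/r.png',h[:,:564]);cv2.imwrite('pics/rs.png',h[:,564:])
E
```

```text
[6.30399199e+02 2.45034227e+02 4.18489784e-01] [-0.2  1.6  0.5 -0.3  0.  -0.6 -0.   0.1 -0.5 -0.1 -0.7 -1.2 -0.6 -1.1
 -0.   1.3  0.1 -0.6  1.1  1.4 -0.8  0.9]
top only [6.30293386e+02 2.44681297e+02 4.16940385e-01]
[[569.8 270.6  95. ]
 [586.  234.1  95. ]
 [602.3 197.5  95. ]]
wheel_left 213 168.5 234.5 [[168.4, 234.7], [188.4, 226.5], [208.3, 218.2]]
wheel_left 110 324.3 166.2 [[324.5, 162.7], [332.7, 171.1], [341.3, 179.9]]
wheel_mid 209 188.8 228.4 [[168.4, 234.7], [188.4, 226.5], [208.3, 218.2]]
wheel_mid 134 333.1 174.7 [[324.5, 162.7], [332.7, 171.1], [341.3, 179.9]]
wheel_right 193 208.5 219.4 [[168.4, 234.7], [188.4, 226.5], [208.3, 218.2]]Traceback (most recent call last):
  File "<stdin>", line 15, in <module>
IndexError: list index out of range
```

```bash
cat >> h.py <<'E'
def wheels(name,cs=('top',),n=8):
    pose=np.load('pose.npy');out=[]
    for c in cs:
        ps=[eyes.read_camera(c) for _ in range(n)];p=ps[0]
        g=np.mean([q['frame'].astype(float) for q in ps],0).astype(np.uint8)[:,:,::-1];cv2.imwrite(f'pics/{name}_avg_{c}.png',g)
        rows=[]
        for y in(48,8,-32):
            yy=np.linspace(y+11,y-11,88);th=np.radians(np.linspace(-75,75,232))
            X=np.array([[-45-22*np.sin(t),b,73+22*np.cos(t)] for t in th for b in yy])
            uv=proj(p,S(pose,X)).reshape(232,88,2).astype(np.float32)
            im=cv2.resize(cv2.remap(g,uv[...,0],uv[...,1],cv2.INTER_CUBIC),(132,464),interpolation=1)
            for d in(-72,-36,0,36,72): im[int((d+75)/150*463),:6]=(0,0,255)
            rows+=[im,np.full((464,8,3),128,np.uint8)]
        out.append(np.hstack(rows)[:, :-8]); out.append(np.full((464,20,3),255,np.uint8))
    cv2.imwrite(f'pics/{name}.png',np.hstack(out[:-1]))
E
python3 -c "
from h import *
wheels('r',('top','side'),8)"; python3 -c "
import cv2;i=cv2.imread('pics/r.png');print(i.shape);cv2.imwrite('pics/r.png',cv2.resize(i,(800,464)))"
```

```text
(464, 844, 3)
```

View pics/r.png

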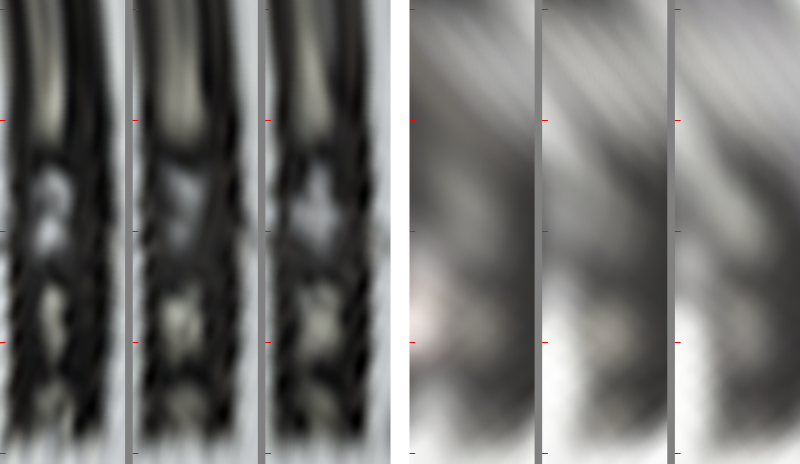

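```bash
cat > m.py <<'E'
from h import *
def strip(k,hh,ww,font,thk,ppd=4,ppm=8):
    # unrolled wheel; row=angle behind top (back up), returns function
    H=360*ppd;im=np.zeros((H,16*ppm),np.float32)
    px=int(hh/22/np.pi*180*ppd)
    for d in range(10):
        c=np.zeros((200,200),np.uint8);cv2.putText(c,str(d),(60,150),font,4,255,thk,cv2.LINE_AA)
        ys,xs=np.nonzero(c);c=c[ys.min():ys.max()+1,xs.min():xs.max()+1]
        wp=int(ww*ppm*min(1,c.shape[1]/75.));g=cv2.resize(c,(wp,px),interpolation=cv2.INTER_AREA)/255.
        # digit d located d*36 deg behind the top when reading 0 => theta(front)= -36d
        r0=int((-36*d%360)*ppd)-px//2;x0=(im.shape[1]-wp)//2
        rows=(np.arange(px)+r0)%H;im[rows[:,None],x0+np.arange(wp)[None]]=g
    return im
def match(imgfile,p,wsel=(0,1,2),verbose=1):
    g=cv2.cvtColor(cv2.imread(imgfile),cv2.COLOR_BGR2GRAY).astype(np.float32);pose=np.load('pose.npy')
    th=np.arange(-40,66,1.5);res={}
    for i in wsel:
        y=(48,8,-32)[i];yy=np.linspace(y+5.5,y-5.5,23)
        X=np.array([[-45-22*np.sin(np.radians(t)),b,73+22*np.cos(np.radians(t))] for t in th for b in yy])
        L=[]
        for sx in np.arange(-2,7,1.):
          for sy in(-1.5,0,1.5):
            uv=proj(p,S(pose,X+[sx,sy,0])).reshape(len(th),23,2).astype(np.float32)
            o=cv2.remap(g,uv[...,0],uv[...,1],cv2.INTER_CUBIC);o=o-o.mean()
            for sp in STR:
              for k in range(10):
               for e in(-4,0,4):
                rr=((th-(36*k+e))%360*4).astype(int)
                # wheel reading k: strip rolled front by 36k
                m=sp[rr%1440];m=cv2.resize(m,(23,len(th)),interpolation=cv2.INTER_AREA);m=cv2.GaussianBlur(m,(0,0),sigmaX=1.8,sigmaY=2.2);m=m-m.mean()
                L.append(((o*m).sum()/np.sqrt((o*o).sum()*(m*m).sum()),k,sx,sy,e))
        res[i]=L
        if verbose:
            best={k:max(l for l in L if l[1]==k) for k in range(10)}
            print('wheel',i,[(k,round(float(best[k][0]),2),best[k][2],best[k][3],best[k][4]) for k in sorted(best,key=lambda k:-best[k][0])[:4]])
    return res
STR=[strip(0,h,w_,cv2.FONT_HERSHEY_SIMPLEX,14) for h,w_ in((8.5,6),(10.5,7))]
E
cat > mm.py <<'E'
from m import *
import sys
match(sys.argv[1],eyes.read_camera('top'))
E
time python3 mm.py pics/r_avg_top.png
```

```text
wheel 0 [(8, 0.85, np.float64(2.0), 1.5, 0), (2, 0.84, np.float64(4.0), 1.5, 4), (9, 0.82, np.float64(4.0), 1.5, 4), (5, 0.81, np.float64(1.0), 1.5, -4)]
wheel 1 [(7, 0.82, np.float64(2.0), 1.5, 0), (5, 0.79, np.float64(1.0), 1.5, -4), (9, 0.79, np.float64(1.0), 1.5, -4), (1, 0.75, np.float64(4.0), 1.5, 4)]
wheel 2 [(9, 0.85, np.float64(4.0), 1.5, 4), (5, 0.83, np.float64(4.0), 1.5, 4), (4, 0.81, np.float64(4.0), 1.5, 4), (6, 0.8, np.float64(2.0), 1.5, 0)]
real	0m1.183s
user	0m1.152s
sys	0m0.073s
```

Run:
```python
import cv2,numpy as np
g=cv2.imread('pics/r_avg_top.png')
M=cv2.getRotationMatrix2D((188.5,228),-23.5,13);M[:,2]+=np.array([400,220])-[188.5,228]
o=cv2.warpAffine(g,M,(800,440),flags=cv2.INTER_LANCZOS4)
o=cv2.addWeighted(o,2.0,cv2.GaussianBlur(o,(0,0),14),-1.0,0)
cv2.imwrite('pics/z.png',o)
```

```text
(no output)
```

View pics/z.png

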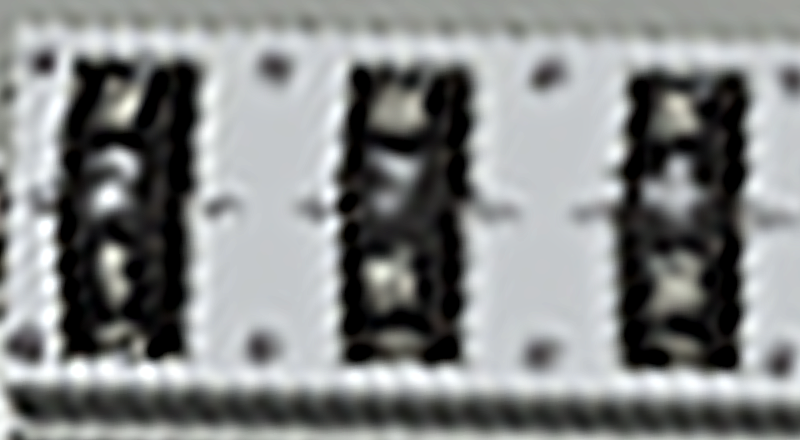

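```bash
python3 - <<'E'
from h import *
p=np.load('pose.npy');p[:2]=S(p,[2,1.5,0])[0,:2];p[2]=.418;np.save('pose.npy',p);print(p)
c,s=np.cos(p[2]),np.sin(p[2])
t=status.get_state();e=t['ee_pos'];print(t['time'])
for n,P in dict(wl=[-45,48,95],wr=[-45,-32,95],h=[-120,0,36]).items():
    X=S(p,P)[0];d=X-e;print(n,X.round(1),'tool shift mm',(np.array([d[0]*c+d[1]*s,d[0]*s-d[1]*c,-d[2]])).round(1))
print('rot',np.arctan2(.896,.444)-p[2])
T=eyes.read_camera('top')
u=np.array([473,200])/4.714+[120,170];X=ray(T,u,102)
print('knob',X,(lambda d:(d[0]*c+d[1]*s,-d[0]*s+d[1]*c))(X[:2]-p[:2]))
E
python3 -m handwheel '[{"translation":[0,0,0],"delta_rot":[0,0,0.173]},{"translation":[0,0,0],"delta_rot":[0,0,0.173]},{"translation":[0,0,0],"delta_rot":[0,0,0.173]},{"translation":[0,0,0],"delta_rot":[0,0,0.173]}]' 0 20
```

```text
[6.31617035e+02 2.47217544e+02 4.18000000e-01]
2.35
wl [571.  272.8  95. ] tool shift mm [190.2 349.8 153.3]
wr [603.5 199.7  95. ] tool shift mm [190.2 429.8 153.3]
h [521.9 198.5  36. ] tool shift mm [115.2 397.8 212.3]
rot 0.6927265200592307
knob [612.24459135 174.32971604 102.        ] (np.float64(-47.29213540932821), np.float64(-58.74845534386395))
time: 2.9
ee_pos: [255.1, 515.3, 248.3]
tool_rot: [-0.0, 0.979, 0.205, -0.0]
ft_force: [-0.3, -0.4, 0.1]
opening: 12.2
```

```bash
python3 -m handwheel '[{"translation":[2.8,5.0,1.4],"delta_rot":[0,0,0]},{"translation":[2.8,5.0,1.4],"delta_rot":[0,0,0]},{"translation":[2.8,5.0,1.4],"delta_rot":[0,0,0]},{"translation":[2.8,5.0,1.4],"delta_rot":[0,0,0]},{"translation":[2.8,5.0,1.4],"delta_rot":[0,0,0]},{"translation":[2.8,5.0,1.4],"delta_rot":[0,0,0]},{"translation":[2.8,5.0,1.4],"delta_rot":[0,0,0]},{"translation":[0,0,0],"delta_rot":[0,0,0]}]' 0 20
python3 - <<'E'
from h import *
t=status.get_state();print({k:np.round(t[k],3) for k in('time','joints','ee_pos','tool_rot','opening','ft_force')})
p=np.load('pose.npy');c,s=np.cos(p[2]),np.sin(p[2]);d=t['ee_pos'][:2]-p[:2];print('safe xy',d[0]*c+d[1]*s,-d[0]*s+d[1]*c)
a=eyes.read_camera('side')['frame'][100:260,230:430,::-1];b=eyes.read_camera('top')['frame'][150:310,90:290,::-1]
cv2.imwrite('pics/c.png',cv2.resize(np.hstack([a,b]),(800,320),interpolation=2))
E
```

```text
time: 3.9
ee_pos: [579.1, 270.9, 148.9]
tool_rot: [0.001, 0.979, 0.205, -0.0]
ft_force: [-1.5, 1.3, 0.1]
opening: -0.1
{'time': np.float64(3.9), 'joints': array([-0.526,  0.928,  0.085,  1.341, -0.085,  0.877, -0.007]), 'ee_pos': array([579.12 , 270.948, 148.864]), 'tool_rot': array([ 0.001,  0.979,  0.205, -0.   ]), 'opening': np.float64(-0.107), 'ft_force': array([-1.485,  1.277,  0.062])}
safe xy -38.3441458347543 42.99781491595789
```

View pics/c.png

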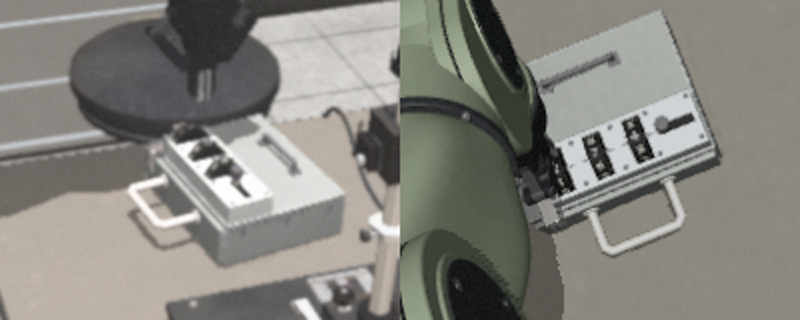

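```bash
python3 -m handwheel '[{"translation":[0,-0.5,1.5],"delta_rot":[0,0,0]},{"translation":[0,0,1.2],"delta_rot":[0,0,0]},{"translation":[0,0,0.5],"delta_rot":[0,0,0]},{"translation":[0,0,0],"delta_rot":[0,0,0]}]'
python3 -m handwheel '[{"translation":[0,0,0.2],"delta_rot":[0,0,0]},{"translation":[0,0,0],"delta_rot":[0,0,0]}]'
```

```text
time: 4.5
ee_pos: [574.4, 279.9, 117.9]
tool_rot: [0.0, 0.978, 0.208, -0.0]
ft_force: [-0.3, -0.3, -0.2]
opening: -0.2
time: 4.75
ee_pos: [574.6, 279.8, 116.4]
tool_rot: [0.0, 0.978, 0.208, 0.0]
ft_force: [0.0, 0.0, 0.4]
opening: -0.0
```

```bash
python3 -m handwheel '[{"translation":[0,0.5,0.2],"delta_rot":[0,0,0]},{"translation":[0,0,0],"delta_rot":[0,0,0]}]'
python3 -m handwheel '[{"translation":[0,0,0.15],"delta_rot":[0,0,0]},{"translation":[0,0,0],"delta_rot":[0,0,0]}]'
python3 -m handwheel '[{"translation":[0,0,0.1],"delta_rot":[0,0,0]},{"translation":[0,0,0],"delta_rot":[0,0,0]}]'
```

```text
time: 5.0
ee_pos: [576.8, 274.6, 114.2]
tool_rot: [0.0, 0.978, 0.208, -0.0]
ft_force: [-0.3, -0.1, -0.3]
opening: -0.2
time: 5.25
ee_pos: [576.5, 275.3, 112.7]
tool_rot: [0.0, 0.978, 0.208, -0.0]
ft_force: [-0.1, -0.2, 0.2]
opening: -0.1
time: 5.5
ee_pos: [576.7, 275.4, 112.0]
tool_rot: [-0.0, 0.978, 0.208, 0.0]
ft_force: [-0.2, -0.5, 3.9]
opening: 0.1
```

```bash
python3 -m handwheel '[{"translation":[0,0,0.05],"delta_rot":[0,0,0]},{"translation":[0,0,0],"delta_rot":[0,0,0]}]'
python3 -m handwheel '[{"translation":[-0.2,0,0],"delta_rot":[0,0,0]},{"translation":[-0.2,0,0],"delta_rot":[0,0,0]}]'
```

```text
time: 5.75
ee_pos: [576.9, 275.5, 111.9]
tool_rot: [-0.0, 0.978, 0.208, 0.001]
ft_force: [-0.7, -0.4, 9.1]
opening: 0.2
time: 6.0
ee_pos: [573.8, 274.1, 112.0]
tool_rot: [-0.0, 0.978, 0.208, 0.001]
ft_force: [2.3, 1.6, 7.1]
opening: -0.1
```

```bash
python3 -m handwheel '[{"translation":[-0.2,0,0.02],"delta_rot":[0,0,0]},{"translation":[-0.2,0,0],"delta_rot":[0,0,0]}]'
python3 -m handwheel '[{"translation":[-0.2,0,0],"delta_rot":[0,0,0]},{"translation":[-0.2,0,0],"delta_rot":[0,0,0]},{"translation":[-0.2,0,0],"delta_rot":[0,0,0]},{"translation":[0,0,0],"delta_rot":[0,0,0]}]'
```

```text
time: 6.25
ee_pos: [570.1, 272.4, 111.9]
tool_rot: [-0.0, 0.978, 0.208, 0.001]
ft_force: [1.0, 1.6, 11.4]
opening: 0.2
time: 6.75
ee_pos: [564.1, 269.8, 111.7]
tool_rot: [-0.0, 0.978, 0.208, 0.001]
ft_force: [-1.1, 0.1, 10.3]
opening: -0.2
```

```bash
python3 -m handwheel '[{"translation":[0,0,-0.5],"delta_rot":[0,0,0]},{"translation":[1.4,0,0],"delta_rot":[0,0,0]},{"translation":[0,0,0.35],"delta_rot":[0,0,0]},{"translation":[0,0,0.13],"delta_rot":[0,0,0]},{"translation":[0,0,0],"delta_rot":[0,0,0]}]'
```

```text
time: 7.38
ee_pos: [576.7, 275.3, 111.8]
tool_rot: [-0.0, 0.978, 0.208, 0.001]
ft_force: [0.1, 1.5, 9.8]
opening: -0.1
```

```bash
python3 -m handwheel '[{"translation":[-0.2,0,0.01],"delta_rot":[0,0,0]},{"translation":[-0.2,0,0],"delta_rot":[0,0,0]},{"translation":[-0.2,0,0],"delta_rot":[0,0,0]},{"translation":[-0.2,0,0],"delta_rot":[0,0,0]}]'
python3 -m handwheel '[{"translation":[-0.2,0,0],"delta_rot":[0,0,0]},{"translation":[-0.2,0,0],"delta_rot":[0,0,0]},{"translation":[-0.2,0,0],"delta_rot":[0,0,0]},{"translation":[0,0,0],"delta_rot":[0,0,0]}]'
python3 -m handwheel '[{"translation":[0,0,-0.6],"delta_rot":[0,0,0]},{"translation":[0,0,-0.6],"delta_rot":[0,0,0]}]'
```

```text
time: 7.88
ee_pos: [569.5, 272.1, 111.9]
tool_rot: [-0.0, 0.978, 0.208, 0.001]
ft_force: [0.9, 0.7, 11.2]
opening: -0.1
time: 8.38
ee_pos: [563.8, 269.6, 111.7]
tool_rot: [-0.0, 0.978, 0.208, 0.001]
ft_force: [0.1, 0.4, 10.0]
opening: 0.0
time: 8.62
ee_pos: [563.5, 269.4, 123.4]
tool_rot: [0.0, 0.978, 0.208, -0.0]
ft_force: [0.5, -0.6, -0.2]
opening: -0.3
```

```bash
python3 -m handwheel '[{"translation":[0,4,-0.3],"delta_rot":[0,0,0]},{"translation":[-0.1,4,0],"delta_rot":[0,0,0]},{"translation":[0,0,0],"delta_rot":[0,0,0]},{"translation":[0,0,0.9],"delta_rot":[0,0,0]},{"translation":[0,0,0.45],"delta_rot":[0,0,0]},{"translation":[0,0,0],"delta_rot":[0,0,0]}]'
```

```text
time: 9.38
ee_pos: [595.0, 196.9, 112.2]
tool_rot: [-0.0, 0.978, 0.209, -0.0]
ft_force: [0.4, 1.0, -0.5]
opening: 0.0
```

```bash
python3 -m handwheel '[{"translation":[0.1,0,0.1],"delta_rot":[0,0,0]},{"translation":[0,0,0],"delta_rot":[0,0,0]}]'
```

```text
time: 9.62
ee_pos: [596.2, 197.1, 111.9]
tool_rot: [-0.0, 0.978, 0.208, -0.0]
ft_force: [-2.4, 0.8, 6.0]
opening: -0.1
```

```bash
python3 -m handwheel '[{"translation":[0.2,0,0.04],"delta_rot":[0,0,0]},{"translation":[0.2,0,0],"delta_rot":[0,0,0]}]'
python3 -m handwheel '[{"translation":[0.2,0,0],"delta_rot":[0,0,0]},{"translation":[0.2,0,0],"delta_rot":[0,0,0]},{"translation":[0.2,0,0],"delta_rot":[0,0,0]},{"translation":[0.2,0,0],"delta_rot":[0,0,0]},{"translation":[0.1,0,0],"delta_rot":[0,0,0]},{"translation":[0,0,0],"delta_rot":[0,0,0]}]'
```

```text
time: 9.88
ee_pos: [600.0, 198.8, 111.9]
tool_rot: [-0.0, 0.978, 0.208, 0.0]
ft_force: [-3.2, 0.7, 11.2]
opening: 0.0
time: 10.62
ee_pos: [608.4, 202.5, 111.9]
tool_rot: [-0.0, 0.978, 0.208, 0.001]
ft_force: [-1.6, 1.4, 8.7]
opening: -0.0
```

```bash
python3 -m handwheel '[{"translation":[0,0,-0.5],"delta_rot":[0,0,0]},{"translation":[-1.4,0,0],"delta_rot":[0,0,0]},{"translation":[0,0,0.35],"delta_rot":[0,0,0]},{"translation":[0,0,0.14],"delta_rot":[0,0,0]},{"translation":[0,0,0],"delta_rot":[0,0,0]}]'
```

```text
time: 11.25
ee_pos: [595.9, 196.3, 111.7]
tool_rot: [-0.0, 0.978, 0.208, 0.0]
ft_force: [-2.1, 0.0, 10.6]
opening: 0.0
```

Then the second stroke, lift away, and retreat far enough to see the wheels.

```bash
python3 -m handwheel '[{"translation":[0.2,0,0.01],"delta_rot":[0,0,0]},{"translation":[0.2,0,0],"delta_rot":[0,0,0]},{"translation":[0.2,0,0],"delta_rot":[0,0,0]},{"translation":[0.2,0,0],"delta_rot":[0,0,0]},{"translation":[0.2,0,0],"delta_rot":[0,0,0]},{"translation":[0.2,0,0],"delta_rot":[0,0,0]},{"translation":[0.2,0,0],"delta_rot":[0,0,0]},{"translation":[0,0,0],"delta_rot":[0,0,0]}]'
python3 -m handwheel '[{"translation":[0,0,-0.6],"delta_rot":[0,0,0]},{"translation":[0,0,-3],"delta_rot":[0,0,0]},{"translation":[-4,4,-2],"delta_rot":[0,0,0]},{"translation":[-4,4,0],"delta_rot":[0,0,0]},{"translation":[-4,4,0],"delta_rot":[0,0,0]},{"translation":[-4,4,0],"delta_rot":[0,0,0]}]' 0.5
python3 - <<'E'
from h import *
b=eyes.read_camera('top')['frame'][150:310,90:290,::-1]
p=[eyes.read_camera('top')['frame'].astype(float) for _ in range(6)]
g=np.mean(p,0).astype(np.uint8)[:,:,::-1].copy();cv2.imwrite('pics/r2_avg_top.png',g)
M=cv2.getRotationMatrix2D((188.5,228),-23.5,13);M[:,2]+=np.array([400,220])-[188.5,228]
o=cv2.warpAffine(g,M,(800,440),flags=cv2.INTER_LANCZOS4)
o=cv2.addWeighted(o,2.0,cv2.GaussianBlur(o,(0,0),14),-1.0,0)
cv2.imwrite('pics/z2.png',np.vstack([o,cv2.resize(g[160:300,100:500],(400,140)).repeat(1,0) if 0 else np.hstack([cv2.resize(b,(200,160)),np.zeros((160,600,3),np.uint8)])]))
E
```

```text
time: 12.25
ee_pos: [609.0, 202.1, 111.8]
tool_rot: [-0.0, 0.978, 0.208, 0.001]
ft_force: [-0.4, -0.1, 11.4]
opening: 0.1
time: 13.0
ee_pos: [526.7, -11.0, 167.5]
tool_rot: [0.0, 0.978, 0.208, 0.0]
ft_force: [1.8, -1.2, -0.0]
opening: 42.8
```

View pics/z2.png

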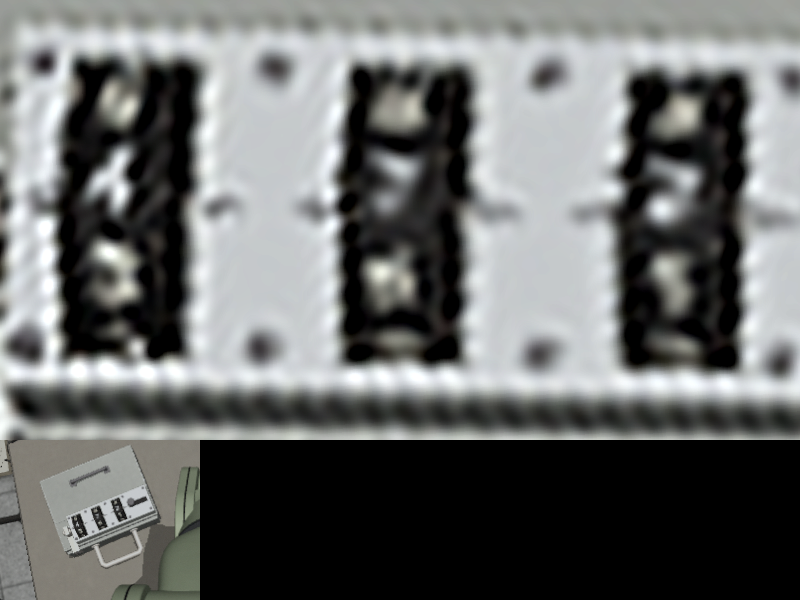

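Run:
```python
from h import *
a=cv2.imread('pics/r_avg_top.png',0);b=cv2.imread('pics/r2_avg_top.png',0)
def ncc(src,dst,cs,cd):
    t=src[cs[1]-9:cs[1]+8,cs[0]-3:cs[0]+5];r=dst[cd[1]-12:cd[1]+11,cd[0]-6:cd[0]+8]
    return round(float(cv2.matchTemplate(r,t,cv2.TM_CCOEFF_NORMED).max()),2)
L,M,R=(168,235),(188,227),(208,219)
print('R now ~ L start(2)',ncc(a,b,L,R),'L now ~ R start(4)',ncc(a,b,R,L),'| controls: Rnow~Rstart',ncc(a,b,R,R),'Lnow~Lstart',ncc(a,b,L,L),'M~M',ncc(a,b,M,M),'Rnow~Mstart',ncc(a,b,M,R),'Lnow~M',ncc(a,b,M,L))
t=status.get_state();p=np.load('pose.npy');c,s=np.cos(p[2]),np.sin(p[2]);e=t['ee_pos'];print(t['time'],e,t['ft_force'])
for n,P in dict(knob=[-46.2,-58.5,102]).items():
    d=S(p,P)[0]-e;print(n,[d[0]*c+d[1]*s,d[0]*s-d[1]*c,-d[2]])
D=eyes.read_camera('side');T=eyes.read_camera('top')
for q in(T,D):
    for r in boxes_of(q,'bolt_knob')[:2]+boxes_of(q,'drawer_handle')[:2]:
        X=w(q,r['xyz']);d=X[:2]-p[:2];print(round(r['conf'],2),X.round(1),'safe',d[0]*c+d[1]*s,-d[0]*s+d[1]*c)
print(proj(D,S(p,[[-46.2,-58.5,95],[-120,0,36],[-120,35,36],[-120,-35,36]])).round(1).tolist())
print(proj(T,S(p,[[-46.2,-58.5,102],[-120,0,36],[-120,35,36],[-120,-35,36]])).round(1).tolist())
i=np.hstack([cv2.resize(D['frame'][160:230,290:370,::-1],(400,350),interpolation=2),cv2.resize(T['frame'][195:265,175:255,::-1],(400,350),interpolation=2)])
cv2.imwrite('pics/k.png',i)
```

```text
R now ~ L start(2) 0.82 L now ~ R start(4) 0.78 | controls: Rnow~Rstart 0.89 Lnow~Lstart 0.84 M~M 1.0 Rnow~Mstart 0.87 Lnow~M 0.8
13.35 [527.56794237  -8.3020493  167.19888369] [-0.11567081  0.13312454  0.45019734]
knob [np.float64(152.61469256207218), np.float64(-132.78302165937305), np.float64(65.19888369214345)]
0.58 [610.  178.9 104.6] safe -47.508024383169285 -53.67932143941533
0.78 [545.5 218.4  45.4] safe -90.44755392622248 8.595611949721086
0.54 [613.2 170.   98.4] safe -48.11934225324999 -63.0732273985176
0.65 [573.8 170.8  37.7] safe -83.89588820054347 -46.363170478925724
[[347.2, 185.5], [304.3, 202.7], [297.6, 194.8], [311.2, 210.9]]
[[220.0, 211.9], [211.6, 265.1], [194.8, 272.0], [228.4, 258.1]]
```

View pics/k.png

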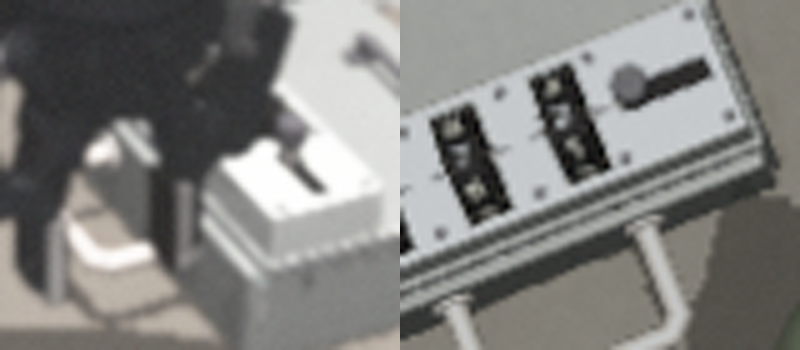

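```bash
python3 -m handwheel '[{"translation":[3.8,-3.3,0],"delta_rot":[0,0,0]},{"translation":[3.8,-3.3,0],"delta_rot":[0,0,0]},{"translation":[3.8,-3.3,0],"delta_rot":[0,0,0]},{"translation":[3.86,-3.38,1.5],"delta_rot":[0,0,0]},{"translation":[0,0,2],"delta_rot":[0,0,0]},{"translation":[0,0,0],"delta_rot":[0,0,0]}]' 0.5 20
python3 - <<'E'
from h import *
t=status.get_state();p=np.load('pose.npy');c,s=np.cos(p[2]),np.sin(p[2]);e=t['ee_pos'];print(t['time'],e,t['ft_force'],t['opening'])
d=S(p,[-46.2,-58.5,102])[0]-e;print([d[0]*c+d[1]*s,d[0]*s-d[1]*c,-d[2]])
E
```

```text
time: 14.4
ee_pos: [611.8, 173.9, 131.0]
tool_rot: [0.0, 0.978, 0.208, -0.001]
ft_force: [-0.7, -0.5, 0.1]
opening: 42.7
14.4 [611.79281193 173.8971425  131.02625535] [-0.69705332 -0.45011679  0.12883763] 42.70201322840898
[np.float64(1.6806138892502727), np.float64(-0.46039306529456825), np.float64(29.02625534900494)]
```

```bash
python3 -m handwheel '[{"translation":[0.12,0,1.5],"delta_rot":[0,0,0]},{"translation":[0,0,1.3],"delta_rot":[0,0,0]},{"translation":[0,0,0],"delta_rot":[0,0,0]}]' 0.5 20
python3 -m handwheel '[{"translation":[0,0,0],"delta_rot":[0,0,0]},{"translation":[0,0,0],"delta_rot":[0,0,0]},{"translation":[0,0,0],"delta_rot":[0,0,0]},{"translation":[0,0,0],"delta_rot":[0,0,0]}]' 0 20
```

```text
time: 14.78
ee_pos: [613.2, 174.0, 103.3]
tool_rot: [0.0, 0.978, 0.208, -0.001]
ft_force: [0.6, 0.0, 0.6]
opening: 42.5
time: 15.28
ee_pos: [614.0, 174.5, 104.7]
tool_rot: [0.0, 0.978, 0.208, 0.001]
ft_force: [2.2, 0.2, 3.7]
opening: 13.4
```

```bash
python3 -m handwheel '[{"translation":[0,0.2,0],"delta_rot":[0,0,0]},{"translation":[0,0.1,0],"delta_rot":[0,0,0]},{"translation":[0,0,0],"delta_rot":[0,0,0]}]'
```

```text
time: 15.65
ee_pos: [615.2, 171.9, 104.7]
tool_rot: [-0.0, 0.978, 0.208, 0.0]
ft_force: [1.2, 1.2, 5.7]
opening: 13.2
```

```bash
python3 -m handwheel '[{"translation":[0,0.15,0],"delta_rot":[0,0,0]},{"translation":[0,0.15,0],"delta_rot":[0,0,0]},{"translation":[0,0,0],"delta_rot":[0,0,0]}]'
```

```text
time: 16.02
ee_pos: [616.4, 169.1, 104.7]
tool_rot: [-0.0, 0.978, 0.208, 0.0]
ft_force: [1.4, 0.4, 5.6]
opening: 13.4
```

```bash
python3 -m handwheel '[{"translation":[0,0.25,0],"delta_rot":[0,0,0]},{"translation":[0,0.25,0],"delta_rot":[0,0,0]},{"translation":[0,0.25,0],"delta_rot":[0,0,0]},{"translation":[0,0.25,0],"delta_rot":[0,0,0]},{"translation":[0,0.25,0],"delta_rot":[0,0,0]},{"translation":[0,0.1,0],"delta_rot":[0,0,0]},{"translation":[0,0,0],"delta_rot":[0,0,0]}]'
python3 -m handwheel '[{"translation":[0,0.15,0],"delta_rot":[0,0,0]},{"translation":[0,0.1,0],"delta_rot":[0,0,0]},{"translation":[0,0,0],"delta_rot":[0,0,0]}]'
```

```text
time: 16.9
ee_pos: [621.8, 156.7, 104.7]
tool_rot: [-0.0, 0.978, 0.208, 0.0]
ft_force: [1.1, 0.7, 6.3]
opening: 13.8
time: 17.27
ee_pos: [622.8, 154.5, 104.7]
tool_rot: [-0.0, 0.978, 0.208, 0.0]
ft_force: [-0.1, 1.3, 6.1]
opening: 13.1
```

```bash
python3 -m handwheel '[{"translation":[0,0.1,0],"delta_rot":[0,0,0]},{"translation":[0,0,0],"delta_rot":[0,0,0]}]'
python3 -m handwheel '[{"translation":[0,0.1,0],"delta_rot":[0,0,0]},{"translation":[0,0,0],"delta_rot":[0,0,0]}]'
```

```text
time: 17.52
ee_pos: [623.0, 154.2, 104.6]
tool_rot: [-0.001, 0.978, 0.208, 0.0]
ft_force: [-0.6, 4.6, 6.1]
opening: 13.5
time: 17.77
ee_pos: [623.0, 154.1, 104.6]
tool_rot: [-0.001, 0.978, 0.208, -0.0]
ft_force: [-1.8, 8.9, 7.4]
opening: 13.1
```

```bash
python3 -m handwheel '[{"translation":[0,0,0],"delta_rot":[0,0,0]},{"translation":[0,0,0],"delta_rot":[0,0,0]},{"translation":[0,0,0],"delta_rot":[0,0,0]},{"translation":[0,0,-2],"delta_rot":[0,0,0]},{"translation":[0,0,-3],"delta_rot":[0,0,0]},{"translation":[-2,6,-1],"delta_rot":[0,0,0]},{"translation":[-2,6,0],"delta_rot":[0,0,0]},{"translation":[-2,6,0],"delta_rot":[0,0,0]}]' 0.5
python3 - <<'E'
from h import *
T=eyes.read_camera('top');D=eyes.read_camera('side')
t=status.get_state();p=np.load('pose.npy');c,s=np.cos(p[2]),np.sin(p[2]);e=t['ee_pos'];print(t['time'],e,t['ft_force'],t['opening'])
for q,n in((T,'T'),(D,'D')):
    for k in('drawer_handle','bolt_knob'):
        for r in outline_of(q,k)[:2]:
            v,u=np.nonzero(r['pixels']);print(n,k,r['conf'],len(u),u.mean(),v.mean())
            if k=='drawer_handle' and n=='T':
                X=np.array([ray(q,(a,b),36)-[*p[:2],0] for a,b in zip(u,v)]);sx=X[:,0]*c+X[:,1]*s;sy=-X[:,0]*s+X[:,1]*c
                print('safe x pct',np.percentile(sx,[0,5,25,50,95]).round(1),'y',np.percentile(sy,[1,50,99]).round(1), 'bar mid x', np.median(sx[(abs(sy)<25)]))
i=np.hstack([cv2.resize(D['frame'][150:240,270:370,::-1],(400,360),interpolation=2),cv2.resize(T['frame'][190:280,160:260,::-1],(400,360),interpolation=2)])
cv2.imwrite('pics/k2.png',i)
E
```

```text
time: 18.77
ee_pos: [641.5, -35.4, 164.2]
tool_rot: [0.0, 0.978, 0.208, 0.0]
ft_force: [0.2, -0.2, 0.5]
opening: 42.5
18.875 [641.28281476 -41.7564767  164.05291391] [ 0.10409793  1.22881177 -0.54938811] 42.35800425627822
T drawer_handle 0.65 1230 200.75934959349593 250.2951219512195
safe x pct [-130.9 -126.9  -89.3  -80.4  -46. ] y [-87.9  12.3  89.7] bar mid x -82.84768946149359
T bolt_knob 0.4 55 231.38181818181818 207.3090909090909
D drawer_handle 0.92 1095 319.3041095890411 200.11415525114154
D drawer_handle 0.5 3043 336.0699967137693 192.84620440354914
```

View pics/k2.png

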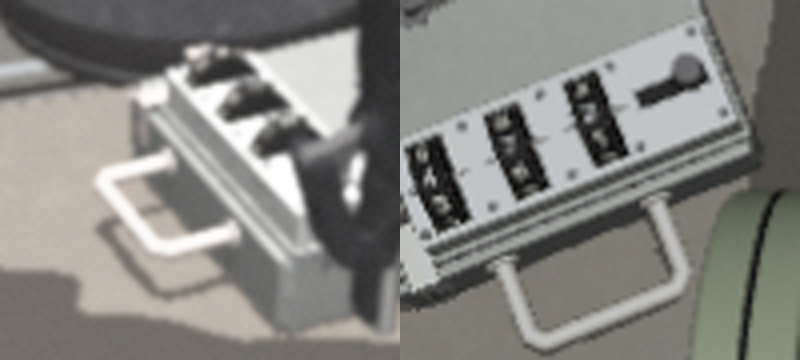

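Run:
```python
from h import *
T=eyes.read_camera('top');D=eyes.read_camera('side');p=np.load('pose.npy');c,s=np.cos(p[2]),np.sin(p[2])
for q,uv in((T,(213,268)),(D,(302.5,203.7))):
    d=ray(q,uv,36)[:2]-p[:2];print('safe',d[0]*c+d[1]*s,-d[0]*s+d[1]*c)
e=status.get_state()['ee_pos'];d=S(p,[-124,0,36])[0]-e;print(e,[d[0]*c+d[1]*s,d[0]*s-d[1]*c,-d[2]])
```

```text
safe -126.31868419878948 -0.4425832982616953
safe -125.35482622159303 -1.937645660810908
[641.5074143  -31.99832802 164.02340119] [np.float64(-19.69577857431632), np.float64(-259.19095738335244), np.float64(128.02340118573264)]
```

```bash
python3 -m handwheel '[{"translation":[-0.6,-5.2,0],"delta_rot":[0,0,0]},{"translation":[-0.6,-5.2,0],"delta_rot":[0,0,0]},{"translation":[-0.5,-5.2,0],"delta_rot":[0,0,0]},{"translation":[-0.4,-5.2,1],"delta_rot":[0,0,0]},{"translation":[0,-5.1,2],"delta_rot":[0,0,0]},{"translation":[0,0,2],"delta_rot":[0,0,0]},{"translation":[0,0,0],"delta_rot":[0,0,0]},{"translation":[0,0,0],"delta_rot":[0,0,0]}]' 0.4 20
python3 - <<'E'
from h import *
p=np.load('pose.npy');c,s=np.cos(p[2]),np.sin(p[2])
t=status.get_state();e=t['ee_pos'];d=S(p,[-125,0,36])[0]-e;print(e,t['ft_force'],t['opening'],[d[0]*c+d[1]*s,d[0]*s-d[1]*c,-d[2]])
D=eyes.read_camera('side');cv2.imwrite('pics/hd.png',cv2.resize(D['frame'][110:260,240:400,::-1],(640,600),interpolation=2))
E
```

```text
time: 20.18
ee_pos: [517.3, 194.4, 114.7]
tool_rot: [0.0, 0.978, 0.208, 0.0]
ft_force: [0.8, -0.1, -0.7]
opening: 34.1
[517.33814372 194.44636345 114.74925109] [ 0.83185544 -0.12898212 -0.7437099 ] 34.135279827837664 [np.float64(0.8613676265724346), np.float64(-1.8380955396268628), np.float64(78.74925108728017)]
```

View pics/hd.png

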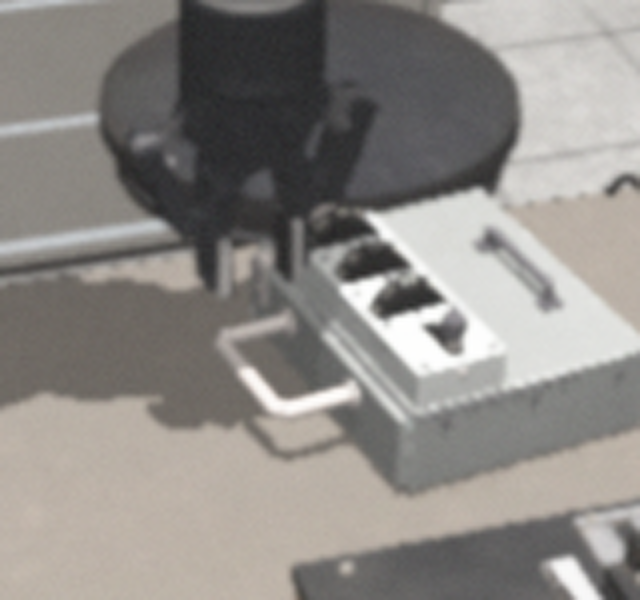

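```bash
python3 -m handwheel '[{"translation":[0.05,-0.1,2],"delta_rot":[0,0,0]},{"translation":[0,0,2],"delta_rot":[0,0,0]},{"translation":[0,0,1],"delta_rot":[0,0,0]},{"translation":[0,0,0],"delta_rot":[0,0,0]}]'
python3 -m handwheel '[{"translation":[0,0,1],"delta_rot":[0,0,0]},{"translation":[0,0,1],"delta_rot":[0,0,0]},{"translation":[0,0,0.8],"delta_rot":[0,0,0]},{"translation":[0,0,0],"delta_rot":[0,0,0]}]'
```

```text
time: 20.72
ee_pos: [517.1, 195.6, 64.2]
tool_rot: [0.0, 0.978, 0.208, -0.0]
ft_force: [0.8, -0.2, 0.5]
opening: 34.2
time: 21.22
ee_pos: [516.6, 195.6, 35.4]
tool_rot: [0.0, 0.978, 0.208, -0.001]
ft_force: [-1.3, 0.0, -0.5]
opening: 34.0
```

```bash
python3 -m handwheel '[{"translation":[0,0,0],"delta_rot":[0,0,0]},{"translation":[0,0,0],"delta_rot":[0,0,0]},{"translation":[0,0,0],"delta_rot":[0,0,0]},{"translation":[0,0,0],"delta_rot":[0,0,0]}]' 0 20
```

```text
time: 21.72
ee_pos: [515.5, 195.1, 36.1]
tool_rot: [0.0, 0.978, 0.208, -0.002]
ft_force: [-10.6, -4.3, 7.6]
opening: 8.0
```

```bash
python3 -m handwheel '[{"translation":[-0.2,0,-0.05],"delta_rot":[0,0,0]},{"translation":[-0.2,0,0],"delta_rot":[0,0,0]},{"translation":[-0.2,0,0],"delta_rot":[0,0,0]},{"translation":[0,0,0],"delta_rot":[0,0,0]}]'
```

```text
time: 22.22
ee_pos: [511.3, 193.3, 36.4]
tool_rot: [0.0, 0.978, 0.208, -0.0]
ft_force: [0.2, -0.9, -11.0]
opening: 8.1
```

```bash
python3 -m handwheel '[{"translation":[-0.8,0,0.04],"delta_rot":[0,0,0]},{"translation":[-0.8,0,0],"delta_rot":[0,0,0]},{"translation":[-0.8,0,0],"delta_rot":[0,0,0]},{"translation":[-0.8,0,0],"delta_rot":[0,0,0]},{"translation":[-0.8,0,0],"delta_rot":[0,0,0]},{"translation":[-0.8,0,0],"delta_rot":[0,0,0]},{"translation":[-0.8,0,0],"delta_rot":[0,0,0]},{"translation":[0,0,0],"delta_rot":[0,0,0]}]'
```

```text
time: 23.22
ee_pos: [459.6, 170.4, 36.2]
tool_rot: [0.0, 0.978, 0.208, -0.001]
ft_force: [-2.8, 2.6, 0.9]
opening: 8.0
```

```bash
python3 -m handwheel '[{"translation":[-0.4,0,0],"delta_rot":[0,0,0]},{"translation":[-0.3,0,0],"delta_rot":[0,0,0]},{"translation":[0,0,0],"delta_rot":[0,0,0]}]'
python3 -m handwheel '[{"translation":[-0.15,0,0],"delta_rot":[0,0,0]},{"translation":[0,0,0],"delta_rot":[0,0,0]}]'
python3 -m handwheel '[{"translation":[-0.1,0,0],"delta_rot":[0,0,0]},{"translation":[0,0,0],"delta_rot":[0,0,0]}]'
```

```text
time: 23.6
ee_pos: [453.6, 167.7, 36.2]
tool_rot: [0.0, 0.978, 0.208, -0.0]
ft_force: [-4.5, 3.9, 2.4]
opening: 8.0
time: 23.85
ee_pos: [452.6, 167.2, 36.2]
tool_rot: [-0.0, 0.978, 0.208, -0.0]
ft_force: [-2.2, 4.0, 3.6]
opening: 8.1
time: 24.1
ee_pos: [451.7, 166.8, 36.2]
tool_rot: [-0.0, 0.978, 0.208, 0.0]
ft_force: [-2.1, 4.8, 2.9]
opening: 8.0
```

```bash
python3 -m handwheel '[{"translation":[-0.1,0,0],"delta_rot":[0,0,0]},{"translation":[0,0,0],"delta_rot":[0,0,0]}]'
python3 -m handwheel '[{"translation":[-0.1,0,0],"delta_rot":[0,0,0]},{"translation":[0,0,0],"delta_rot":[0,0,0]}]'
```

```text
time: 24.35
ee_pos: [451.3, 166.6, 36.2]
tool_rot: [-0.0, 0.978, 0.208, 0.001]
ft_force: [1.3, 5.8, 0.5]
opening: 8.1
time: 24.6
ee_pos: [451.3, 166.6, 36.3]
tool_rot: [-0.0, 0.978, 0.208, 0.002]
ft_force: [5.8, 8.2, -2.9]
opening: 8.2
```

```bash
python3 -m handwheel '[{"translation":[0,0,0],"delta_rot":[0,0,0]},{"translation":[0,0,0],"delta_rot":[0,0,0]},{"translation":[0,0,0],"delta_rot":[0,0,0]},{"translation":[0,0,-3],"delta_rot":[0,0,0]},{"translation":[0,0,-5],"delta_rot":[0,0,0]},{"translation":[0,0,-5],"delta_rot":[0,0,0]},{"translation":[-1,4,-4],"delta_rot":[0,0,0]},{"translation":[-2,6,0],"delta_rot":[0,0,0]}]' 0.4
python3 -m handwheel '[{"translation":[0,6,0],"delta_rot":[0,0,0]},{"translation":[0,6,0],"delta_rot":[0,0,0]},{"translation":[0,0,0],"delta_rot":[0,0,0]}]'
python3 - <<'E'
from h import *
t=status.get_state();print(t['time'],t['ee_pos'].round(1) if hasattr(t['ee_pos'],'round') else t['ee_pos'],t['ft_force'])
T=eyes.read_camera('top');D=eyes.read_camera('side')
i=np.hstack([cv2.resize(D['frame'][140:260,250:385,::-1],(400,356),interpolation=2),cv2.resize(T['frame'][180:310,130:276,::-1],(400,356),interpolation=2)])
cv2.imwrite('pics/end.png',np.vstack([i,np.hstack([cv2.resize(T['frame'][:,:,::-1],(320,240)),cv2.resize(D['frame'][:,:,::-1],(320,240)),np.zeros((240,160,3),np.uint8)])]))
E
```

```text
time: 25.6
ee_pos: [464.0, 63.0, 208.5]
tool_rot: [0.0, 0.978, 0.209, 0.002]
ft_force: [1.2, -1.5, -0.5]
opening: 34.5
time: 25.98
ee_pos: [512.3, -51.2, 205.9]
tool_rot: [0.001, 0.979, 0.205, -0.0]
ft_force: [-0.3, 1.0, -0.7]
opening: 34.1
25.975 [512.3 -51.2 205.9] [-0.29353127  0.99554404 -0.67321782]
```

View pics/end.png

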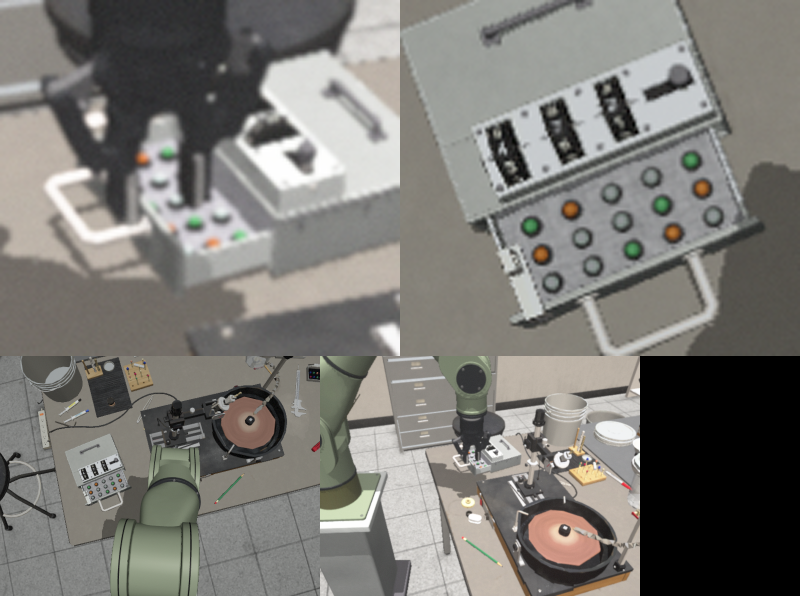

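```bash
python3 -c "
from cell import sign_off
print(sign_off())"
```

```text
the job is handed in; nothing more can be done
None
```

The safe is open: the wheels show 4 - 7 - 2, the bolt is fully drawn and the drawer is out to its stop. I handed the job in at about 26 s of the 58 s.

- **Wheels:** they read 2 - 7 - 4 at the start. I rolled the left wheel two digits towards the front and the right wheel two towards the back, pressing with about 6 to 11 N. The middle wheel already stood at 7, so I left it alone.
- **Bolt:** I gripped the knob and drew it about 22 mm. It slid freely past the 2 mm where a wrong digit would have stopped it, then met its stop at about 9 N.
- **Drawer:** I pulled it about 70 mm by the bar until it met its stop at about 9 to 10 N. I then let go, lifted clear and moved away.

**Last checks:** the final pictures show the drawer out with its stones and the knob at the right end of its slot. The gripper was touching nothing, and I kept the arm well above the bystanders. The pencil and what looks like the gear and loupe show in the side view, but I did not measure whether they had moved.

**What failed or disagreed:**
- Both attempts to read the digits by image matching, before and after rolling, were inconclusive. The readings rest on viewing enlarged pictures, and the free slide of the bolt confirmed them.
- The network's drawer-handle position was off, so I measured the bar from the pictures, about 5 mm further forward than expected.
- While gripping the knob, the fingers read 13.4 mm on a 15 mm knob and showed an upward push of 4 to 7 N. The knob did not slip.

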